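# Show the bottom test disc to the inspection camera

### The job

The rust-brown glaze test disc lies at the bottom of a pile of three. Restack the two discs above it neatly in the centre of the empty wooden bat (blue first, then white squarely on top of it), setting each down without dropping it; then pick up the brown disc and hold it in the air with its underside facing the lens of the inspection camera, square to the lens and centred on it, 100 mm from the glass. Finish while still holding it there, and leave the cup, the stilt and the blue-lidded jar alone.

Things in the scene. Friction and masses are not known exactly. Their poses are not given: they have to be found in the camera images.
- blue_disc: blue-glazed round stoneware test disc, 56 mm across, 16 mm thick, 60 to 120 g, flat on both faces; at the start it is the top one of the pile. Origin at the centre of its underside, z out of its top face.
- white_disc: white-glazed round test disc of the same size (56 mm across, 16 mm thick); at the start in the middle of the pile. Origin at the centre of its underside, z out of its top face.
- brown_disc: rust-brown-glazed round test disc of the same size (56 mm across, 16 mm thick); at the start at the bottom of the pile, lying on the pile bat. Origin at the centre of its underside (bare clay with three small dark marks), z out of its top face.
- pile_bat: square brown wooden bat, 140 x 140 x 12 mm, fixed to the worktop, with the pile of three discs on it (the discs lie up to 12 mm from its centre and up to 3 mm off one another). Origin at the centre of its underside, on the worktop; its top is 12 mm higher.
- empty_bat: the other such square wooden bat, 140 x 140 x 12 mm, fixed to the worktop and empty. Origin at the centre of its underside, on the worktop; its top is 12 mm higher.
- camera_head: inspection camera head: grey housing, round black front 52 mm across with white ring light and dark lens, fixed in a U-bracket on a 100 x 92 mm plate. Origin: centre of the lens glass, 82 mm above the worktop; z: the way the lens looks, upwards and leaning 0.42 rad (24 deg) from vertical, towards the robot give or take 30 deg; y is level.
- cup: the white cup standing nearest the bats (others stand further back), 59 mm wide, 53 mm tall, standing; a bystander. Origin at the centre of its underside.
- stilt: small white three-pointed kiln stilt, 47 x 42 x 18 mm; a bystander. Origin at its underside.
- jar_blue_lid: glaze jar with a blue lid at the right front of the worktop, 55 mm wide, 78 mm tall, standing; a bystander. Origin at the centre of its underside.

How it is judged:
By the outcome, as a careful person would: the job done as asked, in the order asked, and still so for the second after the job is handed in, while the arm keeps its last pose, push and grip.
It also fails if it takes over 72 s, if anything falls off the work surface, if the arm or the gripper's body presses on something with over 40 N, if the wrist force passes 120 N, or if a joint passes its speed limit or range.

### The arm

A 6-joint arm with a two-finger parallel gripper is mounted at the origin on a cart in front of the work surface, level with it; the furniture and walls round the work are solid. World frame = base frame: x ahead of the robot, y to its left, z up, the work surface at z = 0. Lengths are in m, angles in rad, forces in N, time in s.
With the tool pointing down it reaches from about 0.35 to 0.975 m from the base axis. Payload 7.1 kg.
Tool frame: the origin (TCP) lies on the centre line of the jaws, within the pads' length; the fingertips stand 25 mm ahead of it and the grasp point (between the pads) lies 6 mm ahead of it; z points along the fingers, y is the line along which they close (so a half turn about z gives the same grasp; the last joint's range is limited). The gripper opens to 88 mm and grips with 3 to 60 N. Pads are 20 mm wide; open, the fingers measure 115 mm over their backs; the gripper's body (75 mm by 178 mm) begins 61 mm behind the grasp point.
Start: joints at [-1.258, 0.423, 1.63, -0, 1.089, -0.019], TCP at [0.204, -0.591, 0.248] pointing down, gripper open.
Joint ranges: [-3, 3], [-0.9, 2.11], [0.09, 2.58], [-1.31, 4.45], [0.11, 2.69], [-2.54, 2.54]. Speed limits (rad/s): [2.39, 2.39, 3.01, 3.14, 3.14, 3.14].

### API

Orientations are given as [roll, pitch, yaw] about the fixed x, y, z axes, in that order (R = Rz(yaw) Ry(pitch) Rx(roll)).
In Python, from station import state, snapshot, camera_info, hand_in gives the robot as it stands. The module is installed in compiled form; this text tells all that it offers.
- The arm moves only by the shell command python3 -m crank 'ROWS' [FORCE]. ROWS is a JSON object whose one key "rows" holds a list of rows, each a list of 5 numbers: the shift along the world's x, y, z in units of 60 mm (1.0 is 60 mm), then the turn about the world's z in units of 5 degrees (1.0 is 5 degrees), then the closure, from 0 (fully open) to 1 (shut). A call has 1 to 12 rows; each row shifts and turns the commanded pose from where the row before left it; what a row does not reach is not made up. A row lasts 1/8 s, in which the tool goes at most 62.5 mm and 10.7 degrees, less where a joint would pass 70% of its speed; a pose out of reach is approached as far as the arm can. A call is refused whole if a number of a shift passes 1 or a number of a turn 1, either way. A call with a gripper value outside its range is refused whole. The fingers move at their own pace and stop on an object; FORCE is the grip in N (left out, the last holds). Time passes only in rows, so rows that do not move let the fingers close. It gives the time, the measured TCP pose, the force, the opening and the grip force at its end, in the units of the state.
- state(): the state, without advancing time (a new reading comes with each control period).
- snapshot(name): name is "scene" or "side" or "wrist"; returns the picture (384x512x3 uint8, red, green, blue); there is no depth.
- camera_info(name): a dict with "intrinsics" (3x3 intrinsics, pixels), "dist" ([k1, k2, p1, p2, k3] as OpenCV has them; the pictures are not rectified), "R" (3x3) and "t" (3): a world point X has camera coordinates R X + t. Camera axes: x right, y down, z forward; pixel columns grow to the right and rows downward; lengths in m; the calibration is good to about 2 mm. A picture is of the moment at which its call begins: read the wrist's pose just before it. camera_info takes no time and is no camera call; for the wrist camera it gives the pose at the moment of the call.
- hand_in(): hands the job in; it is judged then, once.
The state is a dict: "t": time; "joint_pos": joint angles; "qd": joint speeds; "effort": joint torques, N m; "position": TCP position; "eef_rot": TCP orientation; "contact_force": force on the tool from outside, world axes, zero at the start; "torque": the same for the moment, N m; "gripper_width": opening from 0.0 (shut) to 1.0 (fully open); "gripper_force": force on a finger pad.
Only numpy, scipy, OpenCV 4.12 (cv2) and the standard library are available. Lean on these libraries where they do the work, as an engineer would, in place of code of your own. Each camera call takes 0.05 s, during which the arm holds its last target. There are 200 camera calls.

## Working session

There is one attempt and no reset: what is moved stays moved. The work goes in short steps, Python scripts to look and compute and a shell command to move; the robot and the scene stay as the last step left them, time stands still between calls to the robot, and variables do not carry over. Pictures are saved under pics/ and viewed, at most 10 in all, crops included, and the job is handed in when it is done.

```bash
mkdir -p pics; ls; python3 - <<'E'
from station import *
import cv2,numpy as np
s=state();print(s['t'],s['position'],s['eef_rot'],s['gripper_width'])
for n in ("scene","side","wrist"):
    i=camera_info(n);im=snapshot(n);cv2.imwrite(f'pics/{n}0.png',im[:,:,::-1])
    print(n,np.round(i['intrinsics'],1).tolist(),np.round(i['dist'],4).tolist(),np.round(i['R'],4).tolist(),np.round(i['t'],4).tolist(),'pos',np.round(-i['R'].T@i['t'],3))
a=cv2.imread('pics/scene0.png');b=cv2.imread('pics/side0.png')
cv2.imwrite('pics/s0.png',cv2.resize(a,(800,600),interpolation=cv2.INTER_CUBIC));cv2.imwrite('pics/d0.png',cv2.resize(b,(800,600),interpolation=cv2.INTER_CUBIC))
E
```

```text
pics
0.0 [ 0.20342291 -0.5904183   0.24690879] [-3.14007039e+00 -1.01777205e-05  3.31756009e-01] 0.9983539698940385
scene [[360.8, 0.0, 254.3], [0.0, 360.8, 193.2], [0.0, 0.0, 1.0]] [-0.0117, 0.0, 0.0, 0.0, 0.0] [[-0.6722, -0.7403, -0.0079], [-0.4704, 0.4353, -0.7676], [0.5717, -0.5123, -0.6408]] [0.3186, 0.3767, 0.6824] pos [0.001 0.422 0.729]
side [[417.4, 0.0, 255.9], [0.0, 417.4, 190.1], [0.0, 0.0, 1.0]] [-0.1189, 0.0, 0.0, 0.0, 0.0] [[-0.9758, -0.2185, -0.0089], [-0.1709, 0.7877, -0.5918], [0.1363, -0.576, -0.806]] [0.5513, 0.261, 1.1522] pos [0.426 0.578 1.088]
wrist [[314.9, 0.0, 262.0], [0.0, 314.9, 199.7], [0.0, 0.0, 1.0]] [0.0136, 0.0, 0.0, 0.0, 0.0] [[0.3257, -0.9455, -0.0015], [-0.9136, -0.3152, 0.2568], [-0.2432, -0.0823, -0.9665]] [-0.6229, -0.0299, 0.3896] pos [ 0.27  -0.566  0.383]
```

View pics/s0.png

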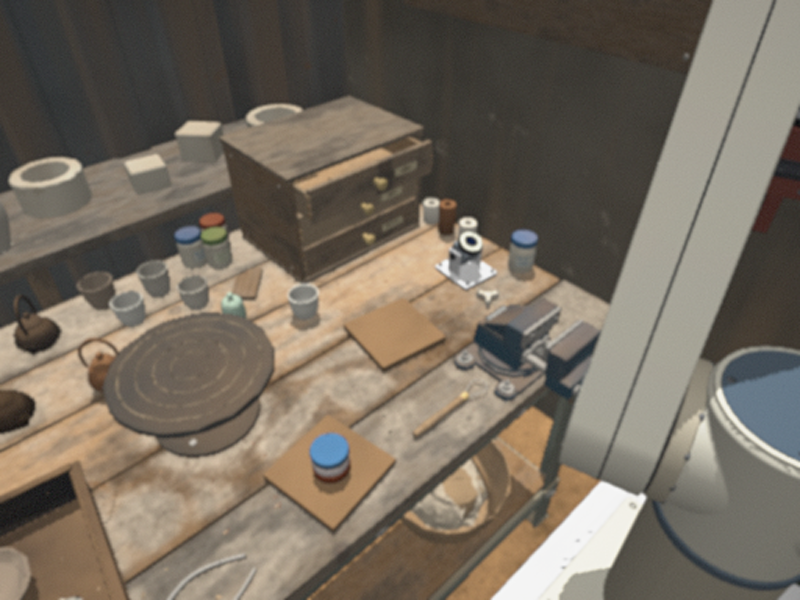

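View pics/d0.png

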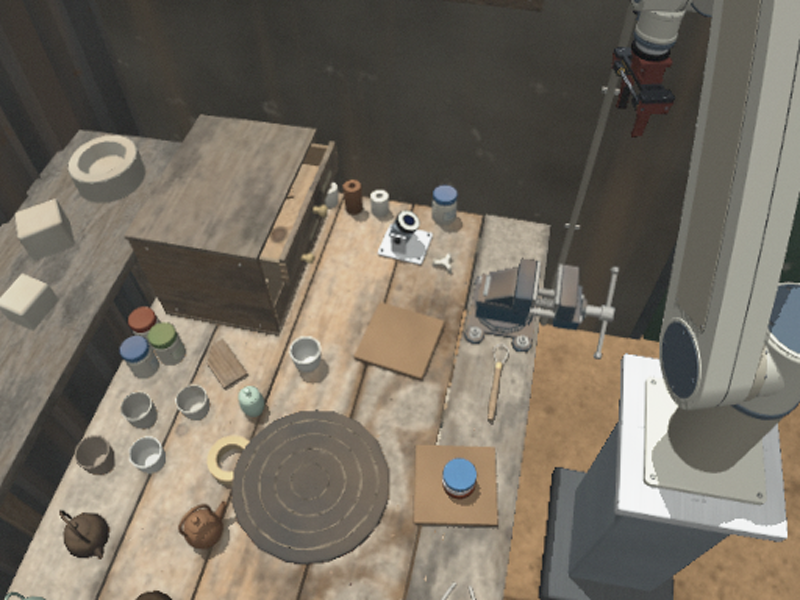

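The pictures show the pile at scene (330,455)/side (459,478), the empty bat at scene (395,333)/side (400,340), the camera head at scene (470,250)/side (405,230), and the table's front edge running close to the pile bat and past the vise (all in 800x600 pixels). Triangulating.

```bash
cat > h.py <<'E'
from station import *
import cv2,numpy as np
def ray(info,px):
    p=cv2.undistortPoints(np.array(px,float).reshape(-1,1,2),np.array(info['intrinsics']),np.array(info['dist'])).reshape(-1,2)
    d=np.c_[p,np.ones(len(p))]@np.array(info['R']); return -np.array(info['R']).T@info['t'], d/np.linalg.norm(d,axis=1)[:,None]
def plane(info,px,z):
    c,d=ray(info,px); return c+d*((z-c[2])/d[:,2])[:,None]
def tri(views):  # [(info,px)] each one pixel
    A=np.zeros((3,3));b=np.zeros(3);L=[]
    for i,p in views:
        c,d=ray(i,[p]);d=d[0];P=np.eye(3)-np.outer(d,d);A+=P;b+=P@c;L.append((P,c))
    X=np.linalg.solve(A,b);return X,max(np.linalg.norm(P@(X-c)) for P,c in L)
def proj(info,X):
    r,_=cv2.Rodrigues(np.array(info['R']));return cv2.projectPoints(np.array(X,float).reshape(-1,1,3),r,np.array(info['t']),np.array(info['intrinsics']),np.array(info['dist']))[0].reshape(-1,2)
E
python3 - <<'E'
from h import *
a=camera_info('scene');b=camera_info('side');k=512/800
def T(n,p,q):
    X,e=tri([(a,np.array(p)*k),(b,np.array(q)*k)]);print(n,np.round(X,4),'err',round(e,4));return X
P=[T('pile'+str(i),*z) for i,z in enumerate([((335,418),(417,446)),((395,460),(496,446)),((332,525),(496,524)),((265,468),(414,522))])]
print('pile c',np.mean(P,0))
P=[T('emp'+str(i),*z) for i,z in enumerate([((400,298),(375,303)),((445,338),(444,318)),((385,367),(425,377)),((344,330),(355,353))])]
print('emp c',np.mean(P,0))
T('blue',(330,447),(459,473));T('lens',(472,242),(407,222));T('cup',(303,290),(306,348));T('jar',(523,238),(444,194));T('stilt',(487,296),(443,263))
print('edge side',np.round(plane(b,np.array([(548,230),(520,420),(506,590)])*k,0),3))
print('edge scene',np.round(plane(a,np.array([(560,362),(500,405),(340,530)])*k,0),3))
E
```

```text
pile0 [ 0.5085  0.1091 -0.0093] err 0.0026
pile1 [0.3707 0.0959 0.015 ] err 0.0026
pile2 [0.351  0.2303 0.0157] err 0.0005
pile3 [0.4838 0.2535 0.0206] err 0.0036
pile c [0.42850865 0.17221011 0.01048653]
emp0 [ 0.6559 -0.1725  0.0012] err 0.0001
emp1 [ 0.5109 -0.1582  0.0043] err 0.0045
emp2 [ 0.52   -0.014   0.0182] err 0.0008
emp3 [ 0.6662 -0.0425 -0.005 ] err 0.0075
emp c [ 0.58824912 -0.0967946   0.00468458]
blue [0.4259 0.1726 0.0587] err 0.0004
lens [ 0.6253 -0.3458  0.0717] err 0.0021
cup [ 0.7434 -0.0034  0.0625] err 0.0002
jar [ 0.5643 -0.4413  0.0709] err 0.0011
stilt [ 0.5382 -0.3041  0.0041] err 0.0
edge side [[ 0.325 -0.452  0.   ]
 [ 0.334  0.027  0.   ]
 [ 0.319  0.329  0.   ]]
edge scene [[ 0.33  -0.262  0.   ]
 [ 0.339 -0.107  0.   ]
 [ 0.346  0.222  0.   ]]
```

```bash
python3 -m crank '{"rows":[[0.6,0.8,0,-0.6,0],[0.6,0.8,0,-0.6,0],[0.6,0.8,0,-0.6,0],[0.6,0.8,0,-0.6,0],[0.6,0.8,0,-0.6,0],[0.6,0.8,0,-0.8,0],[0,1,0,0,0],[0,1,0,0,0],[0,1,0,0,0],[0,1,0,0,0],[0,1,0,0,0],[0,1,0,0,0]]}' 20; python3 -m crank '{"rows":[[0,1,0,0,0],[0,0.9,0,0,0],[0,0,0,0,0],[0,0,0,0,0]]}'
cat > look.py <<'E'
import sys
from h import *
n,f=sys.argv[1:3];i=camera_info(n);im=snapshot(n)[:,:,::-1];cv2.imwrite(f'pics/{f}.png',im);np.savez(f'pics/{f}.npz',**{k:np.array(v) for k,v in i.items()})
s=state();print(np.round(s['position'],4),np.round(s['eef_rot'],4),s['t'],np.round(s['contact_force'],2))
E
python3 look.py wrist w1
```

```text
t: 1.65
position: [0.4193, 0.059, 0.2478]
eef_rot: [-3.142, -0.001, -0.0]
contact_force: [0.3, 0.1, 0.3]
gripper_width: 1.001
gripper_force: 0.0
t: 2.15
position: [0.4192, 0.1709, 0.2474]
eef_rot: [3.141, 0.001, 0.001]
contact_force: [0.3, 0.1, 0.4]
gripper_width: 0.995
gripper_force: 0.0
[0.4193 0.1703 0.2474] [ 3.1411e+00  7.0000e-04 -2.0000e-04] 2.2 [-0.21 -0.61  0.36]
```

View pics/w1.png

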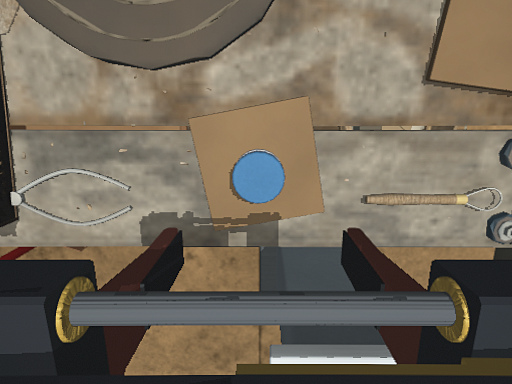

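The wrist picture shows the blue disc at (258,177), the bat corners at about (190,118), (309,96), (325,212), (213,228), and the worktop's front edge at row ~247.

```bash
cat >> h.py <<'E'
def load(f): return dict(np.load(f'pics/{f}.npz')),cv2.imread(f'pics/{f}.png')
def blob(im,lo,hi,roi=None):
    m=cv2.inRange(cv2.cvtColor(im,cv2.COLOR_BGR2HSV),np.array(lo),np.array(hi))
    if roi is not None:
        k=np.zeros_like(m);x0,y0,x1,y1=roi;k[y0:y1,x0:x1]=255;m&=k
    c=max(cv2.findContours(m,cv2.RETR_EXTERNAL,cv2.CHAIN_APPROX_NONE)[0],key=cv2.contourArea);return cv2.fitEllipse(cv2.convexHull(c)),cv2.contourArea(c)
BL=((95,90,60),(125,255,255))
E
python3 - <<'E'
from h import *
i,im=load('w1')
e,a=blob(im,*BL,roi=(220,130,300,230));print(e,a)
for z in(.05,.06,.07):print(z,plane(i,[e[0]],z))
c=plane(i,[(190,118),(309,96),(325,212),(213,228)],.012);print(np.round(c,4),c.mean(0),'sides',np.linalg.norm(c-np.roll(c,1,0),axis=1))
print('edge',np.round(plane(i,[(20,248),(180,247),(360,247)],0),4))
E
python3 -m crank '{"rows":[[0,0,-0.6,0,0],[0,0,-0.6,0,0],[0,0,0,0,0],[0,0,0,0,0]]}'; python3 look.py wrist w2
python3 - <<'E'
from h import *
i,im=load('w2');j,im1=load('w1')
e,a=blob(im,*BL);e1,_=blob(im1,*BL,roi=(220,130,300,230));print(e,a);print(tri([(i,e[0]),(j,e1[0])]))
E
```

```text
((258.0267333984375, 176.87356567382812), (51.54381561279297, 51.80903625488281), 77.6492691040039) 2034.0
0.05 [[0.42636284 0.17673501 0.05      ]]
0.06 [[0.42826819 0.17661313 0.06      ]]
0.07 [[0.43017353 0.17649125 0.07      ]]
[[0.4872 0.2546 0.012 ]
 [0.5112 0.1198 0.012 ]
 [0.3752 0.0947 0.012 ]
 [0.3541 0.2337 0.012 ]] [0.43192549 0.17569937 0.012     ] sides [0.13470509 0.13691856 0.13832431 0.14058285]
edge [[0.3222 0.4876 0.    ]
 [0.3233 0.2799 0.    ]
 [0.3235 0.0438 0.    ]]
t: 2.7
position: [0.4203, 0.1705, 0.1766]
eef_rot: [-3.141, -0.001, -0.001]
contact_force: [0.2, -1.3, 0.3]
gripper_width: 0.995
gripper_force: 0.0
[0.4206 0.1708 0.1769] [-3.1409e+00 -1.8000e-03 -1.1000e-03] 2.75 [-0.43  0.48  0.08]
((256.6870422363281, 194.10765075683594), (64.49845886230469, 65.44917297363281), 88.9611587524414) 3233.0
(array([0.42721327, 0.17666662, 0.05447131]), np.float64(1.39748286527021e-05))
```

```bash
python3 -m crank '{"rows":[[0.125,0.1,-0.6,0,0],[0,0,-0.6,0,0],[0,0,-0.35,0,0],[0,0,-0.2,0,0],[0,0,0,0,0],[0,0,0,0,0.6],[0,0,0,0,0.6],[0,0,0,0,0.6],[0,0,0,0,0.6],[0,0,0,0,0.6]]}' 15
```

```text
t: 4.0
position: [0.4273, 0.1771, 0.071]
eef_rot: [-3.142, -0.0, 0.0]
contact_force: [-0.6, -0.9, 6.2]
gripper_width: 0.621
gripper_force: 15.0
```

```bash
python3 -m crank '{"rows":[[0,0,0.1,0,0.6],[0,0,0.2,0,0.6],[0,0,0.4,0,0.6],[0,0,0.6,0,0.6],[0,0,0.8,0,0.6],[0,0,0,0,0.6],[0,0,0,0,0.6]]}'; python3 look.py wrist w3; python3 look.py side d3; python3 - <<'E'
from h import *
a=cv2.imread('pics/w3.png');b=cv2.imread('pics/d3.png')[240:380,220:360]
b=cv2.resize(b,(384,384),interpolation=cv2.INTER_CUBIC);c=np.hstack([a,b]);cv2.imwrite('pics/c3.png',cv2.resize(c,(800,343)))
E
```

```text
t: 4.88
position: [0.4267, 0.177, 0.1968]
eef_rot: [-3.141, -0.0, 0.0]
contact_force: [0.5, -0.4, -0.8]
gripper_width: 0.614
gripper_force: 15.0
[0.4263 0.1768 0.1961] [3.1411e+00 1.3000e-03 3.0000e-04] 4.925 [ 0.09 -0.06 -1.6 ]
[0.4262 0.1768 0.1957] [3.1408e+00 2.1000e-03 2.0000e-04] 4.975 [-0.21  0.11 -1.19]
```

View pics/c3.png

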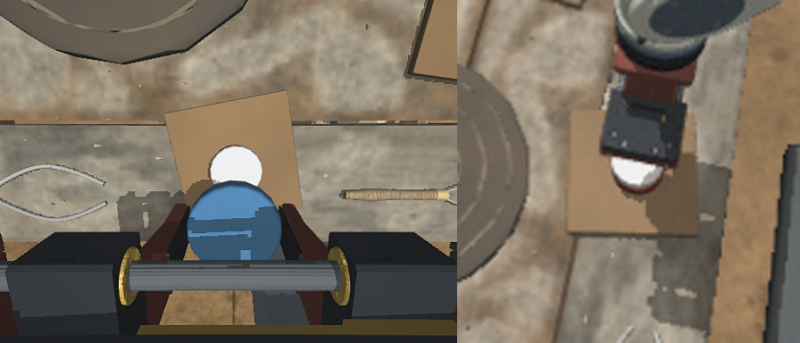

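```bash
cat >> h.py <<'E'
from scipy.optimize import least_squares
def circ(i,im,lo,hi,z,roi,vmax=None,r=.028):
    "centre of a disc face at height z, from its outline (rows < vmax)"
    m=cv2.inRange(cv2.cvtColor(im,cv2.COLOR_BGR2HSV),np.array(lo),np.array(hi));k=np.zeros_like(m);x0,y0,x1,y1=roi;k[y0:y1,x0:x1]=255;m&=k
    c=max(cv2.findContours(m,cv2.RETR_EXTERNAL,cv2.CHAIN_APPROX_NONE)[0],key=cv2.contourArea).reshape(-1,2)
    c=c[(c[:,1]<(vmax or 999))&(c[:,0]>x0+1)&(c[:,0]<x1-2)&(c[:,1]>y0+1)&(c[:,1]<y1-2)]
    P=plane(i,c,z)[:,:2]
    s=least_squares(lambda q:np.hypot(*(P-q[:2]).T)-q[2],[*P.mean(0),r],loss='soft_l1',f_scale=.0007)
    return s.x,np.median(abs(s.fun)),len(P)
WH=((0,0,190),(180,45,255))
E
python3 - <<'E'
from h import *
i,im=load('w3')
t=np.array([.4263,.1768,.1961])
for z in(.044,.05):print('white',z,circ(i,im,*WH,z,(200,130,320,203)))
for v in (240,255,265):print('blue held',circ(i,im,*BL,t[2]-.012,(190,190,340,300),v))
j,w=load('w2');print('blue before',circ(j,w,*BL,.06,(200,130,320,250)))
E
```

```text
white 0.044 (array([0.42797873, 0.17650132, 0.02655628]), np.float64(0.0002334949059230665), 102)
white 0.05 (array([0.42941961, 0.17654456, 0.02600429]), np.float64(0.00022929937017774314), 102)
blue held (array([0.43020295, 0.17868421, 0.02580643]), np.float64(0.00013754950200511873), 117)
blue held (array([0.4293949 , 0.17866133, 0.02648327]), np.float64(0.0001978429759958468), 147)
blue held (array([0.4289922 , 0.17864367, 0.02679821]), np.float64(0.0002483580790006712), 167)
blue before (array([0.42783103, 0.17656424, 0.02693916]), np.float64(0.00023726460511783523), 184)
```

```bash
python3 -m crank '{"rows":[[0.36,-0.9,0,0,0.6],[0.36,-0.9,0,0,0.6],[0.36,-0.9,0,0,0.6],[0.36,-0.9,0,0,0.6],[0.36,-0.9,0,0,0.6],[0,0,0,0,0.6],[0,0,0,0,0.6]]}'; python3 look.py wrist w4
```

```text
t: 5.85
position: [0.534, -0.0927, 0.1952]
eef_rot: [-3.141, 0.003, -0.001]
contact_force: [0.4, 0.3, -0.9]
gripper_width: 0.619
gripper_force: 15.0
[ 0.534  -0.0921  0.1955] [-3.1408e+00  2.7000e-03  4.0000e-04] 5.9 [ 0.13 -0.52 -0.62]
```

View pics/w4.png

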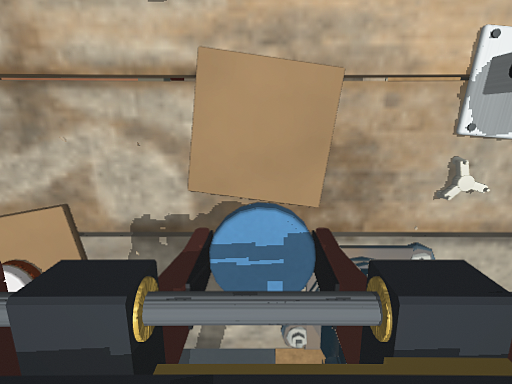

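The empty bat's corners are at (198,46), (344,68), (320,207), (188,192); the blue disc is firmly held at (262,250).

```bash
python3 - <<'E'
from h import *
i,im=load('w4')
print(circ(i,im,*BL,.1955-.012,(190,190,340,300),255))
c=plane(i,[(198,46),(344,68),(320,207),(188,192)],.012);print(np.round(c,4),c.mean(0),'sides',np.linalg.norm(c-np.roll(c,1,0),axis=1))
E
```

```text
(array([ 0.53708619, -0.09102932,  0.02630439]), np.float64(0.00019304437328171442), 147)
[[ 0.6663 -0.0317  0.012 ]
 [ 0.6473 -0.1681  0.012 ]
 [ 0.511  -0.1521  0.012 ]
 [ 0.5274 -0.0137  0.012 ]] [ 0.58802875 -0.0914051   0.012     ] sides [0.14011276 0.13766407 0.13723289 0.13935289]
```

```bash
python3 -m crank '{"rows":[[0.87,0,0,0,0.6],[0,0,-0.8,0,0.6],[0,0,-0.8,0,0.6],[0,0,-0.6,0,0.6],[0,0,-0.25,0,0.6],[0,0,-0.05,0,0.6],[0,0,0,0,0.6],[0,0,0,0,0.6]]}'; python3 -m crank '{"rows":[[0,0,-0.03,0,0.6],[0,0,-0.03,0,0.6],[0,0,0,0,0.6]]}'
```

```text
t: 6.9
position: [0.5883, -0.093, 0.0481]
eef_rot: [3.141, -0.002, 0.0]
contact_force: [-0.3, -1.0, -0.6]
gripper_width: 0.616
gripper_force: 15.0
t: 7.28
position: [0.5872, -0.0929, 0.043]
eef_rot: [-3.142, 0.0, 0.0]
contact_force: [0.4, 0.5, -0.2]
gripper_width: 0.616
gripper_force: 15.0
```

```bash
python3 -m crank '{"rows":[[0,0,-0.03,0,0.6],[0,0,0,0,0.6]]}'; python3 -m crank '{"rows":[[0,0,-0.02,0,0.6],[0,0,0,0,0.6]]}';python3 -m crank '{"rows":[[0,0,-0.02,0,0.6],[0,0,0,0,0.6]]}'
```

```text
t: 7.52
position: [0.5872, -0.0929, 0.041]
eef_rot: [-3.142, 0.0, 0.0]
contact_force: [0.4, -0.5, -0.6]
gripper_width: 0.622
gripper_force: 15.0
t: 7.78
position: [0.5872, -0.0929, 0.04]
eef_rot: [-3.142, 0.0, 0.0]
contact_force: [-0.5, -0.5, -0.0]
gripper_width: 0.619
gripper_force: 15.0
t: 8.02
position: [0.5874, -0.0929, 0.0391]
eef_rot: [3.142, -0.0, 0.0]
contact_force: [-0.4, 0.4, 1.1]
gripper_width: 0.62
gripper_force: 15.0
```

```bash
python3 -m crank '{"rows":[[0,0,-0.015,0,0.6],[0,0,0,0,0.5],[0,0,0,0,0.36],[0,0,0,0,0.3],[0,0,0,0,0.1],[0,0,0,0,0],[0,0,0,0,0],[0,0,0.2,0,0],[0,0,0.6,0,0],[0,0,0.9,0,0],[0,0,0.9,0,0]]}'; python3 -m crank '{"rows":[[-0.36,0.9,0,0,0],[-0.5,0.85,0,0,0],[-0.5,0.85,0,0,0],[-0.5,0.85,0,0,0],[-0.8,0.55,0,0,0],[-0.1,0.5,0,0,0],[0,0,0,0,0],[0,0,0,0,0]]}'; python3 look.py wrist w5; python3 - <<'E'
from h import *
i,im=load('w5');print(circ(i,im,*WH,.044,(150,100,370,260)))
i,im=load('w4')
E
```

```text
t: 9.4
position: [0.5871, -0.0928, 0.1962]
eef_rot: [-3.142, -0.0, 0.0]
contact_force: [1.4, -0.1, 0.2]
gripper_width: 1.0
gripper_force: 0.0
t: 10.4
position: [0.4221, 0.1768, 0.1944]
eef_rot: [-3.142, -0.001, 0.001]
contact_force: [0.1, -0.2, -0.1]
gripper_width: 0.996
gripper_force: 0.0
[0.4222 0.1765 0.1943] [ 3.1416e+00 -5.0000e-04 -4.0000e-04] 10.45 [ 0.49 -1.17  0.14]
(array([0.42786383, 0.17653588, 0.02647804]), np.float64(0.00020414589561348895), 160)
```

```bash
python3 -m crank '{"rows":[[0.085,0,-0.8,0,0],[0,0,-0.8,0,0],[0,0,-0.5,0,0],[0,0,-0.2,0,0],[0,0,0,0,0],[0,0,0,0,0.6],[0,0,0,0,0.6],[0,0,0,0,0.6],[0,0,0,0,0.6],[0,0,0,0,0.6]]}' 15; python3 -m crank '{"rows":[[0,0,0.1,0,0.6],[0,0,0.2,0,0.6],[0,0,0.6,0,0.6],[0,0,0.8,0,0.6],[0,0,0.7,0,0.6],[0,0,0,0,0.6],[0,0,0,0,0.6]]}';python3 look.py wrist w6
```

```text
t: 11.7
position: [0.4271, 0.1772, 0.0565]
eef_rot: [-3.141, -0.001, 0.0]
contact_force: [-1.0, -0.8, 6.3]
gripper_width: 0.619
gripper_force: 15.0
t: 12.58
position: [0.4263, 0.1769, 0.1999]
eef_rot: [3.142, 0.0, 0.0]
contact_force: [0.3, -0.3, -1.1]
gripper_width: 0.621
gripper_force: 15.0
[0.426  0.1768 0.1992] [3.141e+00 1.500e-03 2.000e-04] 12.625 [ 0.29 -0.21 -0.84]
```

View pics/w6.png

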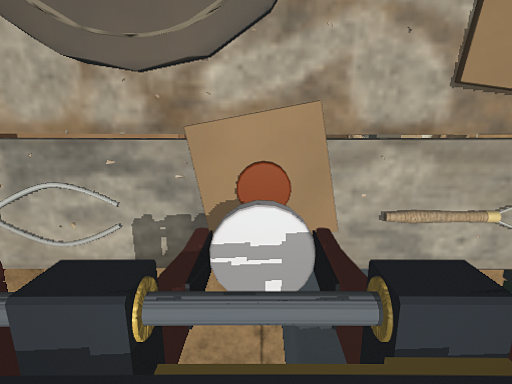

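White disc held at (262,250), same place in the hand as the blue; brown lies on the bat at (263,188).

```bash
python3 -m crank '{"rows":[[0.3,-0.9,0,0,0.6],[0.3,-0.9,0,0,0.6],[0.3,-0.9,0,0,0.6],[0.3,-0.9,0,0,0.6],[0.3,-0.9,0,0,0.6],[0,0,0,0,0.6],[0,0,0,0,0.6],[0,0,0,0,0.6]]}'; python3 look.py wrist w7; python3 - <<'E'
from h import *
i,im=load('w7')
print('blue',circ(i,im,*BL,.028,(120,0,400,210)))
i,im=load('w6');print('white held',circ(i,im,*WH,.1992-.0125,(190,190,340,300),255))
print('brown',circ(i,im,(0,120,80),(12,255,255),.028,(220,140,310,198)))
E
```

```text
t: 13.62
position: [0.5159, -0.0917, 0.1992]
eef_rot: [-3.141, 0.002, 0.002]
contact_force: [0.4, -0.9, -0.2]
gripper_width: 0.62
gripper_force: 15.0
[ 0.5162 -0.0917  0.1995] [-3.1412e+00  1.3000e-03  1.8000e-03] 13.675 [ 0.29 -0.26  0.32]
blue (array([ 0.58675776, -0.0911908 ,  0.0267778 ]), np.float64(0.00019922576037403363), 166)
white held (array([0.4425623 , 0.18041849, 0.01449255]), np.float64(0.0034659573380761716), 215)
brown (array([0.42604783, 0.1772945 , 0.02683334]), np.float64(0.0002559245090027265), 91)
```

```bash
python3 -m crank '{"rows":[[0.6,-0.02,0,0,0.6],[0.58,0,0,0,0.6],[0,0,-0.8,0,0.6],[0,0,-0.8,0,0.6],[0,0,-0.5,0,0.6],[0,0,-0.2,0,0.6],[0,0,0,0,0.6],[0,0,0,0,0.6],[0,0,0,0,0.6]]}'; python3 -m crank '{"rows":[[0,0,-0.02,0,0.6],[0,0,0,0,0.6],[0,0,0,0,0.6]]}'
```

```text
t: 14.8
position: [0.5885, -0.0942, 0.0633]
eef_rot: [3.141, -0.002, 0.0]
contact_force: [-0.6, -0.8, -1.0]
gripper_width: 0.624
gripper_force: 15.0
t: 15.18
position: [0.5876, -0.0941, 0.0609]
eef_rot: [3.142, -0.0, 0.0]
contact_force: [-0.8, 0.5, -1.0]
gripper_width: 0.621
gripper_force: 15.0
```

```bash
python3 -m crank '{"rows":[[-0.01,0.02,-0.03,0,0.6],[0,0,0,0,0.6],[0,0,0,0,0.6]]}'; python3 -m crank '{"rows":[[0,0,-0.02,0,0.6],[0,0,0,0,0.6]]}'; python3 -m crank '{"rows":[[0,0,-0.02,0,0.6],[0,0,0,0,0.6]]}'
```

```text
t: 15.55
position: [0.587, -0.0929, 0.0589]
eef_rot: [-3.142, 0.0, 0.0]
contact_force: [0.6, -0.3, -1.1]
gripper_width: 0.623
gripper_force: 15.0
t: 15.8
position: [0.5869, -0.0929, 0.0577]
eef_rot: [-3.142, 0.0, 0.0]
contact_force: [1.1, 0.1, -0.7]
gripper_width: 0.623
gripper_force: 15.0
t: 16.05
position: [0.5871, -0.0929, 0.0566]
eef_rot: [3.142, -0.0, 0.0]
contact_force: [0.2, -0.8, -0.8]
gripper_width: 0.621
gripper_force: 15.0
```

```bash
python3 -m crank '{"rows":[[0,0,-0.015,0,0.6],[0,0,0,0,0.6]]}'; python3 -m crank '{"rows":[[0,0,-0.015,0,0.6],[0,0,0,0,0.6]]}'
```

```text
t: 16.3
position: [0.5871, -0.0929, 0.0565]
eef_rot: [3.142, -0.0, 0.0]
contact_force: [-2.0, 0.6, 7.0]
gripper_width: 0.613
gripper_force: 15.0
t: 16.55
position: [0.5872, -0.0929, 0.0564]
eef_rot: [3.142, -0.0, 0.0]
contact_force: [-5.4, 0.3, 15.5]
gripper_width: 0.617
gripper_force: 15.0
```

```bash
python3 -m crank '{"rows":[[0,0,0.018,0,0.6],[0,0,0,0,0.5],[0,0,0,0,0.36],[0,0,0,0,0.3],[0,0,0,0,0.1],[0,0,0,0,0],[0,0,0,0,0],[0,0,0.2,0,0],[0,0,0.6,0,0],[0,0,0.9,0,0],[0,0,0.7,0,0]]}'; python3 -m crank '{"rows":[[-0.9,0,0,0,0],[-0.3,0,0,0,0],[0,0,0,0,0],[0,0,0,0,0]]}'; python3 look.py wrist w8; python3 look.py scene s8;python3 look.py side d8;python3 - <<'E'
from h import *
i,im=load('w8');print('white',circ(i,im,*WH,.044,(120,0,400,230)))
q=proj(i,[[.587,-.0929,.03]])[0].astype(int)
a=im[max(0,q[1]-100):q[1]+100,q[0]-100:q[0]+100]
out=[a]
for n in('s8','d8'):
    j,m=load(n);q=proj(j,[[.587,-.0929,.03]])[0].astype(int);print(q);out.append(m[q[1]-40:q[1]+40,q[0]-40:q[0]+40])
cv2.imwrite('pics/c8.png',np.hstack([cv2.resize(o,(260,260),interpolation=cv2.INTER_CUBIC) for o in out]))
E
```

```text
t: 17.92
position: [0.5874, -0.0929, 0.2028]
eef_rot: [3.141, -0.002, 0.0]
contact_force: [0.4, 0.3, -0.6]
gripper_width: 0.994
gripper_force: 0.0
t: 18.42
position: [0.5162, -0.093, 0.2006]
eef_rot: [3.141, -0.002, 0.0]
contact_force: [0.9, 0.3, 0.2]
gripper_width: 0.996
gripper_force: 0.0
[ 0.5163 -0.093   0.2003] [ 3.1414e+00 -1.4000e-03  3.0000e-04] 18.475 [-0.56  0.7   0.18]
[ 0.5161 -0.093   0.2   ] [ 3.1414e+00 -9.0000e-04  3.0000e-04] 18.525 [ 0.84 -0.66  0.06]
[ 0.5159 -0.0929  0.1998] [ 3.1415e+00 -4.0000e-04  4.0000e-04] 18.575 [ 0.21  0.   -0.72]
white (array([ 0.58733225, -0.09138676,  0.0265428 ]), np.float64(0.0002483229508763486), 172)
[251 206]
[255 213]
```

View pics/c8.png

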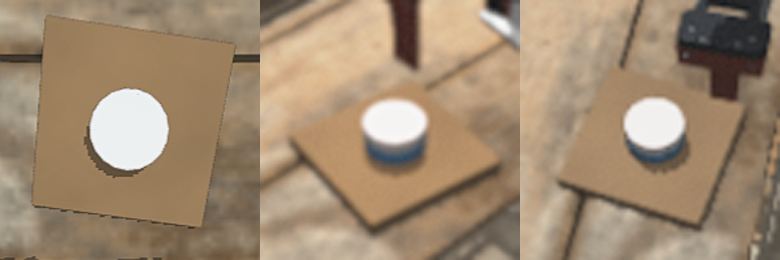

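The stack stands centred and square on the bat (views agree). Now measuring the inspection head.

```bash
python3 -m crank '{"rows":[[0.15,-0.85,0.2,0,0],[0.15,-0.85,0.2,0,0],[0.15,-0.85,0.2,0,0],[0.15,-0.85,0.2,0,0],[0.1,-0.8,0,0,0],[0,0,0,0,0],[0,0,0,0,0]]}'; python3 look.py wrist w9; python3 -m crank '{"rows":[[-0.8,0.3,0,0,0],[-0.6,0.2,0,0,0],[0,0,0,0,0],[0,0,0,0,0]]}'; python3 look.py wrist w10; python3 - <<'E'
from h import *
o=[]
for n in('w9','w10'):
    j,m=load(n);q=proj(j,[[.625,-.346,.075]])[0].astype(int);x0=min(max(q[0]-66,0),380);y0=min(max(q[1]-66,0),252);print(n,x0,y0);o.append(cv2.resize(m[y0:y0+132,x0:x0+132],(396,396),interpolation=cv2.INTER_NEAREST))
cv2.imwrite('pics/c9.png',np.hstack(o))
E
```

```text
t: 19.45
position: [0.5568, -0.3444, 0.247]
eef_rot: [-3.14, 0.001, -0.0]
contact_force: [-0.2, -0.0, 0.1]
gripper_width: 0.999
gripper_force: 0.0
[ 0.5569 -0.3438  0.2472] [-3.1405e+00  1.1000e-03  7.0000e-04] 19.5 [ 0.68 -0.05  0.7 ]
t: 20.0
position: [0.474, -0.3144, 0.2484]
eef_rot: [3.141, -0.001, 0.001]
contact_force: [-0.5, -0.1, 0.5]
gripper_width: 1.002
gripper_force: 0.0
[ 0.4742 -0.3147  0.2483] [ 3.1409e+00 -1.2000e-03  1.2000e-03] 20.05 [-0.05  0.15  0.29]
w9 199 52
w10 233 0
```

View pics/c9.png

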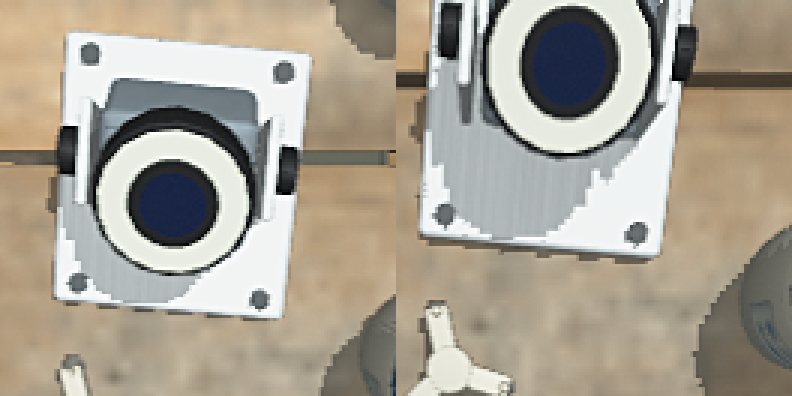

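```bash
python3 - <<'E'
from h import *
P=[]
for n,roi in(('w9',(235,105,280,140)),('w10',(270,0,315,45))):
    j,m=load(n);hs=cv2.cvtColor(m,cv2.COLOR_BGR2HSV);e,a=blob(m,(108,120,20),(128,255,140),roi);print(n,e,a);P.append((j,e[0]))
X,er=tri(P);print('lens tri',X,er)
for j,p in P:print(plane(j,[p],.082))
j,_=load('w9');f=lambda x,y:(199+x/3,52+y/3)
for z,q in((.004,[f(68,33),f(310,55),f(280,318),f(55,298)]),(.075,[f(68,150),f(288,170)])):
    c=plane(j,q,z);d=c[1]-c[0];print(z,c.mean(0),np.degrees(np.arctan2(-d[0],-d[1])))
c=plane(j,[f(68,33),f(310,55),f(280,318),f(55,298)],.004);d=c[2]-c[3];print(np.degrees(np.arctan2(-d[0],-d[1])),np.linalg.norm(c-np.roll(c,1,0),axis=1))
E
```

```text
w9 ((256.1525573730469, 119.83349609375), (20.538009643554688, 22.078693389892578), 109.26432800292969) 337.5
w10 ((290.39666748046875, 20.77631378173828), (23.518098831176758, 27.51732635498047), 11.658670425415039) 484.5
lens tri [ 0.62373799 -0.33714152  0.08229102] 1.6166775258354486e-05
[[ 0.62373977 -0.33712071  0.082     ]]
[[ 0.62380868 -0.33718026  0.082     ]]
0.004 [ 0.63120037 -0.33825862  0.004     ] 4.830492026107349
0.075 [ 0.63677395 -0.33918618  0.075     ] 4.975477632447427
5.06061449238175 [0.09814073 0.09046974 0.09850402 0.09032056]
```

```bash
python3 -m crank '{"rows":[[-0.1,1,0,0,0],[-0.1,1,0,0,0],[-0.1,1,0,0,0],[-0.1,1,0,0,0],[-0.1,1,0,0,0],[-0.1,1,-0.2,0,0],[-0.1,1,-0.2,0,0],[-0.18,1,-0.3,0,0],[0,0.19,-0.3,0,0],[0,0,0,0,0],[0,0,0,0,0]]}'; python3 look.py wrist w11; python3 - <<'E'
from h import *
i,im=load('w11');print('brown',circ(i,im,(0,120,80),(12,255,255),.028,(150,100,370,280)))
b=camera_info('side')
print(plane(b,np.array([(622,400),(617,500),(548,480)])*.64,0))
E
```

```text
t: 21.42
position: [0.4211, 0.1754, 0.1885]
eef_rot: [-3.142, -0.0, 0.0]
contact_force: [0.2, 0.3, 1.2]
gripper_width: 1.001
gripper_force: 0.0
[0.4212 0.1751 0.1887] [-3.1413e+00 -9.0000e-04 -7.0000e-04] 21.475 [ 1.02 -0.85 -0.27]
brown (array([0.42606252, 0.17735554, 0.02688313]), np.float64(0.00024375279274583238), 160)
[[ 0.14944783 -0.05339878  0.        ]
 [ 0.1509215   0.14364238  0.        ]
 [ 0.27213319  0.13093687  0.        ]]
```

```bash
python3 -m crank '{"rows":[[0.08,0.01,-0.8,0,0],[0,0,-0.8,0,0],[0,0,-0.6,0,0],[0,0,-0.2,0,0],[0,0,0,0,0],[0,0,0,0,0],[0,0,0,0,0]]}' 15; python3 look.py wrist w12
```

```text
t: 22.35
position: [0.4261, 0.1764, 0.0454]
eef_rot: [-3.141, -0.002, 0.0]
contact_force: [0.2, 0.8, 0.4]
gripper_width: 0.999
gripper_force: 0.0
[0.4259 0.1764 0.0452] [-3.1408e+00 -2.0000e-03  2.0000e-04] 22.4 [-0.03  0.66  0.29]
```

```bash
python3 -m crank '{"rows":[[0,0,-0.08,0,0],[0,0,0,0,0],[0,0,0,0,0.6],[0,0,0,0,0.6],[0,0,0,0,0.6],[0,0,0,0,0.6],[0,0,0,0,0.6]]}' 15; python3 -m crank '{"rows":[[0,0,0.1,0,0.6],[0,0,0.3,0,0.6],[0,0,0.6,0,0.6],[-0.5,0.4,0,0,0.6],[-0.5,0.4,0,0,0.6],[-0.5,0.4,0,0,0.6],[-0.57,0.37,0,0,0.6],[0,0,0,0,0.6],[0,0,0,0,0.6],[0,0,0,0,0.6]]}'; python3 look.py wrist w13; python3 look.py scene s13; python3 look.py side d13; python3 - <<'E'
from h import *
o=[load('w13')[1][100:384,60:460]]
for n in('s13','d13'):
    j,m=load(n);q=proj(j,[[.302,.27,.08]])[0].astype(int);print(q);x0=min(max(q[0]-60,0),392);y0=min(max(q[1]-60,0),264);o.append(m[y0:y0+120,x0:x0+120])
cv2.imwrite('pics/c13.png',np.hstack([cv2.resize(o[0],(310,220)),cv2.resize(o[1],(220,220),interpolation=2),cv2.resize(o[2],(220,220),interpolation=2)]))
E
```

```text
t: 23.28
position: [0.4252, 0.1761, 0.0394]
eef_rot: [3.142, 0.0, 0.0]
contact_force: [1.0, 0.5, -0.5]
gripper_width: 0.617
gripper_force: 15.0
t: 24.52
position: [0.3018, 0.2701, 0.0995]
eef_rot: [-3.141, -0.0, -0.001]
contact_force: [0.8, 0.2, -1.6]
gripper_width: 0.62
gripper_force: 15.0
[0.3018 0.27   0.0994] [-3.1413e+00 -4.0000e-04 -1.2000e-03] 24.575 [ 0.51  0.8  -1.4 ]
[0.3017 0.27   0.0994] [-3.1414e+00 -2.0000e-04 -1.3000e-03] 24.625 [-0.02 -0.24 -0.35]
[0.3016 0.27   0.0994] [-3.1415e+00 -1.0000e-04 -1.1000e-03] 24.675 [-1.06 -0.36 -0.87]
[208 350]
[338 347]
```

View pics/c13.png

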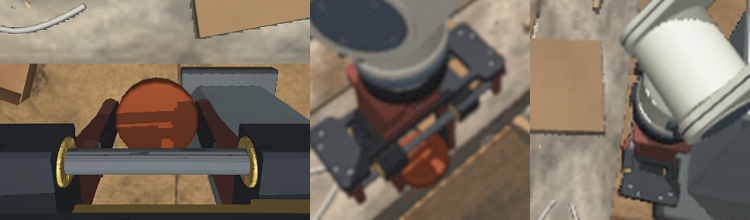

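Brown disc is held (wrist crop (157,115)), with the worktop's front edge as a horizontal line just ahead at about row 183 of the wrist picture.

```bash
python3 - <<'E'
from h import *
i,im=load('w13')
g=cv2.cvtColor(cv2.GaussianBlur(im,(3,3),0),cv2.COLOR_BGR2GRAY).astype(float)
for u in (215,260,330): 
    col=g[165:200,u-4:u+5].mean(1);d=np.abs(np.diff(col));k=d.argmax();print(u,165.5+k,round(d[k],1),plane(i,[(u,165.5+k)],0))
print(circ(i,im,(0,120,60),(14,255,255),.0994-.0115,(190,190,340,300),262))
E
```

```text
215 181.5 5.1 [[0.32422182 0.30765124 0.        ]]
260 198.5 19.4 [[0.3107867  0.27335108 0.        ]]
330 185.5 39.0 [[0.32102227 0.21975909 0.        ]]
(array([0.30581972, 0.27169588, 0.02634629]), np.float64(0.00032057798488682385), 177)
```

```bash
python3 -m crank '{"rows":[[0,0,-0.5,0,0.6],[0,0,-0.5,0,0.6],[0,0,-0.13,0,0.6],[0,0,0,0,0.6],[0,0,0,0,0.6],[0,0,0,0,0.6]]}' 6; python3 -m crank '{"rows":[[0,0,-0.06,0,0.6],[0,0,0,0,0.6]]}';python3 -m crank '{"rows":[[0,0,-0.04,0,0.6],[0,0,-0.04,0,0.6],[0,0,0,0,0.6]]}'
```

```text
t: 25.42
position: [0.3015, 0.2707, 0.0323]
eef_rot: [-3.141, -0.001, 0.0]
contact_force: [0.2, 0.1, -1.0]
gripper_width: 0.62
gripper_force: 6.0
t: 25.68
position: [0.301, 0.2703, 0.028]
eef_rot: [-3.142, -0.0, 0.0]
contact_force: [0.1, -0.7, 0.4]
gripper_width: 0.621
gripper_force: 6.0
t: 26.05
position: [0.3009, 0.2703, 0.023]
eef_rot: [3.141, 0.0, 0.0]
contact_force: [-0.9, 0.9, -0.4]
gripper_width: 0.618
gripper_force: 6.0
```

```bash
python3 -m crank '{"rows":[[0,0,-0.03,0,0.6],[0,0,-0.03,0,0.6],[0,0,0,0,0.6],[0,0,0,0,0.6]]}'; python3 look.py wrist w14; python3 -m crank '{"rows":[[0,0,0.3,0,0.6],[0,0,0.8,0,0.6],[0,0,0,0,0.6],[0,0,0,0,0.6]]}' 25; python3 look.py wrist w15;  python3 look.py scene s15; python3 - <<'E'
from h import *
o=[cv2.resize(load(n)[1][170:310,190:340],(300,280)) for n in('w14','w15')]
j,m=load('s15');q=proj(j,[[.302,.27,.07]])[0].astype(int);y0=min(q[1]-20,344)
o.append(cv2.resize(m[y0:y0+40,q[0]-10:q[0]+18],(196,280),interpolation=2));print(q,y0)
cv2.imwrite('pics/c15.png',np.hstack(o))
E
```

```text
t: 26.55
position: [0.301, 0.2703, 0.0195]
eef_rot: [3.142, 0.0, 0.0]
contact_force: [-1.0, 1.2, -0.6]
gripper_width: 0.62
gripper_force: 6.0
[0.301  0.2703 0.0195] [3.1416e+00 0.0000e+00 1.0000e-04] 26.6 [-0.03  0.26 -1.18]
t: 27.1
position: [0.301, 0.2702, 0.0854]
eef_rot: [-3.141, -0.0, 0.0]
contact_force: [-0.5, -0.1, -2.0]
gripper_width: 0.615
gripper_force: 25.0
[0.3006 0.2699 0.0849] [3.1409e+00 7.0000e-04 1.0000e-04] 27.15 [ 0.52 -0.3  -0.89]
[0.3005 0.2698 0.0847] [3.1404e+00 1.3000e-03 2.0000e-04] 27.2 [-0.09 -0.23 -0.9 ]
[208 353] 333
```

View pics/c15.png

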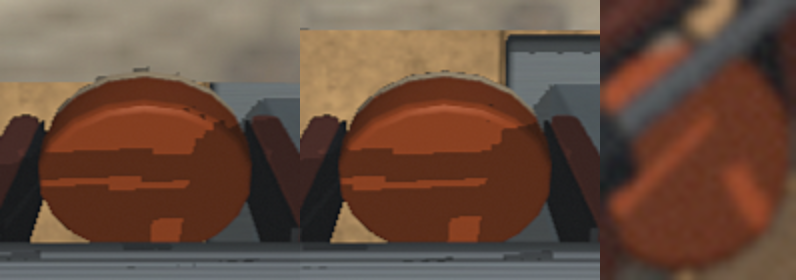

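The disc has tilted in the grip with its far (+x) side up and stays so after lifting: in the right wrist crop the front rim arc runs from about row 206 (lower edge) to 221 (top-face edge). I have used my ten pictures, so the rest is measured numerically.

```bash
python3 - <<'E'
from h import *
for n in('w13','w15'):
    i,im=load(n);print(n)
    h=cv2.cvtColor(im,cv2.COLOR_BGR2HSV)
    for u in(240,265):
        print(u,[(v,*h[v,u].tolist()) for v in range(196,230)])
    v=250;print([(u,*h[v,u].tolist()) for u in list(range(204,216))+list(range(308,320))])
E
```

```text
w13
240 [(196, 17, 113, 171), (197, 17, 114, 165), (198, 17, 115, 164), (199, 17, 114, 165), (200, 17, 112, 168), (201, 16, 115, 175), (202, 17, 114, 177), (203, 17, 115, 182), (204, 17, 109, 145), (205, 13, 109, 75), (206, 7, 183, 57), (207, 6, 171, 64), (208, 8, 165, 62), (209, 8, 172, 80), (210, 8, 180, 102), (211, 9, 195, 119), (212, 9, 191, 136), (213, 9, 186, 145), (214, 8, 180, 154), (215, 8, 177, 160), (216, 9, 175, 163), (217, 8, 176, 161), (218, 9, 177, 160), (219, 9, 176, 161), (220, 9, 176, 159), (221, 9, 176, 159), (222, 9, 178, 159), (223, 9, 179, 158), (224, 9, 176, 159), (225, 9, 180, 159), (226, 9, 179, 160), (227, 9, 176, 158), (228, 9, 181, 158), (229, 9, 180, 157)]
265 [(196, 17, 113, 162), (197, 17, 114, 165), (198, 17, 115, 168), (199, 17, 114, 179), (200, 17, 84, 103), (201, 7, 139, 66), (202, 8, 185, 69), (203, 9, 172, 71), (204, 9, 169, 68), (205, 9, 184, 90), (206, 8, 188, 106), (207, 9, 196, 130), (208, 9, 181, 149), (209, 9, 166, 167), (210, 9, 172, 165), (211, 9, 175, 162), (212, 9, 176, 162), (213, 9, 174, 161), (214, 9, 174, 161), (215, 8, 174, 161), (2
[... 1891 characters left out ...]
8, 8, 184, 101), (219, 9, 184, 101), (220, 8, 188, 121), (221, 8, 194, 130), (222, 8, 195, 135), (223, 8, 157, 180), (224, 9, 166, 171), (225, 8, 176, 162), (226, 8, 186, 144), (227, 9, 193, 136), (228, 9, 195, 137), (229, 9, 194, 137)]
[(204, 110, 26, 29), (205, 110, 26, 29), (206, 120, 17, 30), (207, 90, 43, 30), (208, 107, 62, 29), (209, 6, 132, 56), (210, 9, 178, 79), (211, 9, 177, 85), (212, 8, 181, 90), (213, 9, 186, 92), (214, 8, 178, 93), (215, 9, 186, 92), (308, 9, 182, 91), (309, 8, 179, 91), (310, 9, 183, 88), (311, 9, 179, 87), (312, 8, 170, 81), (313, 8, 174, 72), (314, 8, 169, 68), (315, 8, 120, 49), (316, 103, 58, 31), (317, 110, 25, 31), (318, 120, 25, 31), (319, 90, 17, 30)]
```

```bash
cat > tilt.py <<'E'
from h import *
def pts(c,th,ptsxz,yaw=0):  # disc frame (radial fwd, along normal from mid) -> world
    u=np.array([np.cos(yaw),np.sin(yaw),0]);f=u*np.cos(th)+[0,0,np.sin(th)];n=-u*np.sin(th)+[0,0,np.cos(th)]
    return np.array([c+f*r+n*h for r,h in ptsxz])
A,_=load('w13');B,_=load('w15')
oA=np.array([200.,204.5,208.3]);oB=np.array([205.5,208.,219.5,222.5])
tA=np.array([.3018,.2717,.0994]);tB=np.array([.3006,.2716,.0849])
def f(p,full=False):
    dx,dz,b,bu,th,g,dzB=p
    low=[(.028-bu,-.008),(.028,-.008+bu)];top=[(.028,.008-b),(.028-b,.008)]
    cA=tA+[dx,0,-.0194+dz];a=.001
    P=pts(cA,g,low+top);vA=proj(A,P)[:,1]
    piv=tB+[dx,0,-.0194+dz+a+dzB];n=np.array([-np.sin(th),0,np.cos(th)])
    vB=proj(B,pts(piv-n*a,th,low+top))[:,1]
    if full: print('A',vA,'B',vB)
    return np.r_[(vA[:2].min() if 1 else 0)-oA[0],vA[2]-oA[1],vA[3]-oA[2],vB-oB,dx/.003,dz/.003,(b-.001)/.001,(bu-.001)/.001,g/.02,dzB/.001]
s=least_squares(f,[.002,0,.001,.001,.4,0,0],x_scale=[.001,.001,.001,.001,.1,.01,.001]);print(np.round(s.x,4),np.degrees(s.x[4]),np.round(s.fun,2));f(s.x,True)
J=s.jac;print('sd deg',np.degrees(np.sqrt(np.linalg.inv(J.T@J)[4,4])*.5))
E
python3 tilt.py
```

```text
[-4.000e-04 -1.300e-03  1.100e-03  3.100e-03  3.585e-01 -1.100e-02
  3.000e-04] 20.542419273345946 [-0.26  1.06 -0.04  0.9  -2.89  0.45  0.71 -0.14 -0.42  0.09  2.14 -0.55
  0.29]
A [203.90265437 199.7359754  205.55971905 208.25782375] B [206.40005921 205.10941403 219.94903114 223.20696221]
sd deg 0.7793556567485393
```

```bash
sed -i 's/low=.*/low=[(.028-b,-.008),(.028,-.008+b)];gl=[(.028,-.008+bu)];top=[(.028,.008-b),(.028-b,.008)]/; s/vB=proj(B,pts(piv-n\*a,th,low+top))\[:,1\]/vB=proj(B,pts(piv-n*a,th,low+gl+top))[:,1];vB=np.r_[vB[:2].min(),vB[2:]]/; s/(bu-.001)\/.001/(bu-.002)\/.003/' tilt.py; python3 tilt.py
```

```text
[-0.0008 -0.0016  0.0013  0.0051  0.342  -0.0207  0.0006] 19.595212227519838 [-0.6   1.17  0.67 -2.17 -0.3   0.03  1.03 -0.26 -0.52  0.34  1.04 -1.03
  0.57]
A [201.20712225 199.39693559 205.67060774 208.97315283] B [203.32631494 207.7049493  219.52982322 223.53289213]
sd deg 0.7889252381309709
```

```bash
python3 - <<'E'
from h import *
for n,t in(('w12',[.4259,.1780,.0452]),('w13',[.3018,.2717,.0994])):
    i,im=load(n);h=cv2.cvtColor(im,cv2.COLOR_BGR2HSV);zc=.020 if n=='w12' else t[2]-.0194
    print(n,[(v,*h[v,262].tolist()) for v in range(192,226)])
    P=np.array([[t[0]+.028-.0013*(k!=0 and k!=1),t[1],zc+dz] for k,dz in enumerate((-.0067,.0067,.008))]);print(proj(i,P))
    c=-i['R'].T@i['t'];print('cam-tcp',c-t,'elev',np.degrees(np.arctan2(c[2]-P[1][2],c[0]-P[1][0])))
E
```

```text
w12 [(192, 17, 103, 168), (193, 17, 103, 169), (194, 17, 104, 169), (195, 17, 104, 169), (196, 17, 104, 170), (197, 16, 105, 178), (198, 18, 85, 132), (199, 12, 117, 74), (200, 9, 181, 62), (201, 9, 184, 65), (202, 8, 170, 66), (203, 8, 178, 83), (204, 8, 179, 100), (205, 9, 198, 125), (206, 9, 180, 142), (207, 8, 168, 158), (208, 8, 170, 156), (209, 8, 174, 155), (210, 9, 174, 154), (211, 9, 173, 155), (212, 9, 176, 154), (213, 9, 172, 154), (214, 9, 176, 152), (215, 9, 176, 154), (216, 9, 172, 154), (217, 9, 174, 154), (218, 8, 175, 153), (219, 9, 174, 152), (220, 9, 175, 153), (221, 9, 176, 152), (222, 8, 173, 152), (223, 8, 175, 153), (224, 9, 176, 152), (225, 9, 180, 152)]
[[262.14880773 196.38248803]
 [262.13247651 202.79467624]
 [262.13035461 205.9389572 ]]
cam-tcp [ 7.05095766e-02 -9.77752835e-05  1.36693064e-01] elev 74.68160507353657
w13 [(192, 17, 113, 167), (193, 17, 115, 169), (194, 17, 112, 168), (195, 17, 115, 166), (196, 16, 116, 172), (197, 17, 115, 178), (198, 17, 115, 186), (199, 18, 110, 142), (200, 13, 132, 81), (201, 9, 180, 65), (202, 9, 177, 69), (203, 9, 172, 71), (204, 9, 173, 68), (205, 8, 184, 101), (206, 9, 193, 111), (207, 9, 189, 140), (208, 9, 176, 158), (209, 8, 169, 166), (210, 8, 172, 163), (211, 9, 176, 161), (212, 9, 173, 162), (213, 9, 174, 161), (214, 9, 175, 162), (215, 8, 174, 161), (216, 8, 175, 162), (217, 8, 175, 162), (218, 9, 174, 160), (219, 8, 177, 160), (220, 8, 178, 159), (221, 8, 174, 161), (222, 9, 179, 160), (223, 9, 177, 160), (224, 8, 176, 161), (225, 9, 178, 159)]
[[262.08322149 198.74431904]
 [262.07545825 205.64146336]
 [262.07709087 208.92442916]]
cam-tcp [ 7.06045004e-02 -8.54855583e-05  1.36465319e-01] elev 74.05963351713817
```

```bash
cat > tilt2.py <<'E'
from tilt import pts
from h import *
C,_=load('w12');A,_=load('w13');B,_=load('w15')
tC=np.array([.4259,.1780,.0452]);tA=np.array([.3018,.2717,.0994]);tB=np.array([.3006,.2716,.0849])
oC,oA,oB=np.array([198.2,202.6,206.5]),np.array([199.8,204.5,208.3]),np.array([205.5,219.5,223.])
def f(p):
    dx,dz,b,e,th,pz,px,tz=p
    q=[(.028-e,-.008+b),(.028,.008-b),(.028-b,.008)]
    r=[proj(C,pts(tC+[dx,0,.020-.0452+dz],0,q))[:,1]-oC, proj(A,pts(tA+[dx,0,-.0194+dz],0,q))[:,1]-oA]
    n=np.array([-np.sin(th),0,np.cos(th)]);piv=tB+[dx+px,0,-.0194+dz+.001+pz]
    r.append(proj(B,pts(piv-n*.001,th,q))[:,1]-oB)
    return np.r_[np.concatenate(r)/.4,dx/.003,dz/.003,(b-.0013)/.0005,e/.003,pz/.001,px/.0005]
for e0 in (0,.001):
    s=least_squares(lambda p:f(np.r_[p,0]),[0,0,.0013,e0,.37,0,0],x_scale=[.001]*4+[.1,.001,.001]);J=s.jac
    print(np.round(s.x,4),np.degrees(s.x[4]),'sd',np.degrees(np.linalg.inv(J.T@J)[4,4]**.5),np.round(s.fun[:9]*.4,2))
E
python3 tilt2.py | tail -2
```

```text
[-3.000e-04 -1.900e-03  1.400e-03  1.100e-03  3.343e-01  6.000e-04
 -6.000e-04] 19.1551216412036 sd 1.2449368697820853 [-0.24 -0.29 -0.78  0.54  0.6   0.36 -0.36 -0.3   0.44]
```

```bash
python3 -m crank '{"rows":[[0,0,-0.5,0,0.6],[0,0,-0.4,0,0.6],[0,0,-0.15,0,0.6],[0,0,-0.04,0,0.6],[0,0,0,0,0.6],[0,0,0,0,0.6],[0,0,0,0,0.6]]}' 6
```

```text
t: 28.08
position: [0.3013, 0.2706, 0.0207]
eef_rot: [-3.141, -0.001, 0.0]
contact_force: [-0.1, -0.6, -1.0]
gripper_width: 0.619
gripper_force: 6.0
```

```bash
python3 -m crank '{"rows":[[0,0,-0.03,0,0.6],[0,0,0,0,0.6],[0,0,0,0,0.6]]}';  python3 -m crank '{"rows":[[0,0,0.3,0,0.6],[0,0,0.8,0,0.6],[0,0,0,0,0.6],[0,0,0,0,0.6],[0,0,0,0,0.6]]}' 25; python3 look.py wrist w16; python3 - <<'E'
from h import *
i,im=load('w16');h=cv2.cvtColor(im,cv2.COLOR_BGR2HSV)
for u in(262,265):print([(v,*h[v,u].tolist()) for v in range(200,232)])
E
```

```text
t: 28.45
position: [0.3011, 0.2704, 0.0184]
eef_rot: [-3.141, -0.0, 0.0]
contact_force: [0.1, 0.1, 1.0]
gripper_width: 0.615
gripper_force: 6.0
t: 29.08
position: [0.3003, 0.2697, 0.0834]
eef_rot: [3.14, 0.002, 0.0]
contact_force: [-0.5, 0.6, -0.9]
gripper_width: 0.619
gripper_force: 25.0
[0.3003 0.2698 0.0833] [3.1401e+00 1.8000e-03 2.0000e-04] 29.125 [-0.53  0.77 -0.95]
[(200, 17, 115, 175), (201, 17, 116, 174), (202, 17, 113, 171), (203, 17, 115, 169), (204, 17, 113, 171), (205, 17, 118, 180), (206, 17, 76, 97), (207, 20, 62, 143), (208, 20, 64, 155), (209, 12, 99, 113), (210, 8, 184, 100), (211, 9, 194, 101), (212, 8, 188, 102), (213, 9, 188, 102), (214, 9, 188, 103), (215, 8, 181, 104), (216, 9, 186, 103), (217, 9, 183, 103), (218, 9, 184, 104), (219, 8, 185, 105), (220, 9, 186, 103), (221, 9, 187, 112), (222, 8, 193, 128), (223, 9, 194, 133), (224, 9, 183, 148), (225, 8, 157, 180), (226, 9, 170, 168), (227, 9, 184, 154), (228, 8, 191, 139), (229, 9, 193, 135), (230, 9, 191, 136), (231, 9, 193, 136)]
[(200, 17, 113, 167), (201, 17, 113, 167), (202, 17, 112, 166), (203, 17, 114, 163), (204, 17, 116, 161), (205, 17, 118, 162), (206, 17, 121, 166), (207, 19, 74, 149), (208, 21, 65, 150), (209, 18, 73, 133), (210, 8, 159, 104), (211, 8, 191, 100), (212, 9, 190, 102), (213, 8, 188, 103), (214, 9, 188, 103), (215, 9, 183, 103), (216, 9, 186, 103), (217, 9, 187, 105), (218, 9, 185, 105), (219, 9, 188, 103), (220, 9, 186, 103), (221, 9, 191, 104), (222, 8, 189, 123), (223, 9, 189, 132), (224, 9, 201, 132), (225, 8, 152, 184), (226, 8, 166, 172), (227, 9, 181, 158), (228, 9, 189, 144), (229, 9, 189, 136), (230, 9, 193, 135), (231, 8, 189, 136)]
```

```bash
sed "s/B,_=load('w15')/B,_=load('w16')/; s/tB=np.array(.*/tB=np.array([.3003,.2714,.0833])/; s/oC,oA,oB=\(.*\),np.array(\[205.5.*/oC,oA,oB=\1,np.array([206.5,221.5,225.])/" tilt2.py > tilt3.py; python3 tilt3.py | tail -1
```

```text
[-0.0004 -0.0022  0.0014  0.0011  0.3762  0.0007 -0.0009] 21.55645893136078 sd 1.273972675412755 [-0.17 -0.3  -0.78  0.6   0.57  0.35 -0.51 -0.31  0.52]
```

```bash
python3 -m crank '{"rows":[[0,0,-0.5,0,0.6],[0,0,-0.4,0,0.6],[0,0,-0.12,0,0.6],[0,0,-0.06,0,0.6],[0,0,0,0,0.6],[0,0,0,0,0.6],[0,0,0,0,0.6]]}' 6
```

```text
t: 30.0
position: [0.3013, 0.2705, 0.0201]
eef_rot: [-3.141, -0.001, 0.0]
contact_force: [-0.2, -0.1, -0.8]
gripper_width: 0.618
gripper_force: 6.0
```

```bash
python3 -m crank '{"rows":[[0,0,-0.03,0,0.6],[0,0,0,0,0.6],[0,0,0,0,0.6]]}'; sleep 0; python3 -c "
from h import *
print(state()['position'])"
```

```text
t: 30.38
position: [0.3012, 0.2705, 0.0179]
eef_rot: [-3.141, -0.0, 0.0]
contact_force: [0.5, 0.0, 0.9]
gripper_width: 0.617
gripper_force: 6.0
[0.30115851 0.27046643 0.01785539]
```

```bash
python3 -m crank '{"rows":[[0,0,0.3,0,0.6],[0,0,0.8,0,0.6],[0,0,0,0,0.6],[0,0,0,0,0.6],[0,0,0,0,0.6]]}' 25; python3 look.py wrist w17; python3 - <<'E'
from h import *
i,im=load('w17');h=cv2.cvtColor(im,cv2.COLOR_BGR2HSV)
for u in(265,):print([(v,*h[v,u].tolist()) for v in list(range(204,213))+list(range(218,230))])
E
```

```text
t: 31.0
position: [0.3003, 0.2697, 0.0828]
eef_rot: [3.14, 0.002, 0.0]
contact_force: [-0.9, 0.2, -1.3]
gripper_width: 0.614
gripper_force: 25.0
[0.3004 0.2698 0.0827] [3.1401e+00 1.8000e-03 1.0000e-04] 31.05 [-0.21  0.07 -1.65]
[(204, 17, 115, 160), (205, 17, 116, 161), (206, 17, 119, 165), (207, 18, 71, 111), (208, 20, 66, 146), (209, 19, 63, 157), (210, 16, 82, 131), (211, 8, 163, 105), (212, 9, 192, 101), (218, 9, 190, 106), (219, 9, 185, 106), (220, 9, 185, 106), (221, 9, 188, 107), (222, 8, 180, 105), (223, 9, 187, 117), (224, 9, 191, 131), (225, 8, 193, 135), (226, 8, 163, 169), (227, 9, 164, 176), (228, 9, 181, 161), (229, 8, 184, 148)]
```

```bash
python3 -m crank '{"rows":[[0,0,0.4,0,0.6],[0,0,0.8,0,0.6],[0,0,0.8,0,0.6],[0.1,-0.2,0.7,-0.5,0.6],[0.3,-0.6,0,-0.5,0.6],[0.4,-0.86,0,0,0.6],[0.4,-0.86,0,0,0.6],[0.4,-0.86,0,0,0.6],[0.4,-0.86,0,0,0.6],[0.4,-0.86,0,0,0.6],[0.4,-0.86,0,0,0.6],[0.4,-0.86,0,0,0.6]]}' 25; python3 -m crank '{"rows":[[0.4,-0.86,0,0,0.6],[0.4,-0.86,0,0,0.6],[0.4,-0.86,0,0,0.6],[0.26,-0.68,0,0,0.6],[0,0,0,0,0.6],[0,0,-0.3,0,0.6],[0,0,-0.3,0,0.6],[0,0,0,0,0.6],[0,0,0,0,0.6],[0,0,0,0,0.6],[0,0,0,0,0.6]]}'
```

```text
t: 32.55
position: [0.4931, -0.1407, 0.2444]
eef_rot: [-3.141, 0.002, -0.088]
contact_force: [2.1, -0.4, -1.2]
gripper_width: 0.617
gripper_force: 25.0
t: 33.92
position: [0.5809, -0.3346, 0.2105]
eef_rot: [3.141, -0.001, -0.087]
contact_force: [-0.1, -0.3, -1.0]
gripper_width: 0.615
gripper_force: 25.0
```

```bash
python3 -m crank '{"rows":[[-0.015,0,-0.18,0,0.6],[0,0,0,0,0.6],[0,0,0,0,0.6],[0,0,0,0,0.6],[0,0,0,0,0.6]]}'; python3 look.py wrist w18; python3 look.py scene s18; python3 look.py side d18; python3 - <<'E'
from h import *
i,im=load('w18');h=cv2.cvtColor(im,cv2.COLOR_BGR2HSV)
print([(v,*h[v,265].tolist()) for v in list(range(203,214))+list(range(218,230))])
n=np.array([-.406,.0355,.913]);lens=np.array([.6238,-.3388,.082]);s=state();t=np.array(s['position']);y=s['eef_rot'][2]
mid=t+[0,0,-.019];und=mid-.008*n;d=und-lens;print('dist',d@n,'lateral',d-(d@n)*n)
for c,f in(('scene','s18'),('side','d18')):
    j,m=load(f);q=proj(j,[und])[0];x,yy=q.astype(int);r=(x-30,yy-30,x+30,yy+30)
    try:print(c,q,blob(m,(3,130,50),(13,255,255),r))
    except Exception as ex:print(c,ex)
w,_=0,0
j,m=load('s18');print('white scene',proj(j,[[.587,-.0929,.044]])[0],blob(m,(0,0,180),(180,60,255),(225,180,280,225))[0])
E
```

```text
t: 34.55
position: [0.5798, -0.3346, 0.1991]
eef_rot: [3.141, -0.0, -0.087]
contact_force: [0.9, -0.8, -1.6]
gripper_width: 0.621
gripper_force: 25.0
[ 0.5798 -0.3346  0.1991] [ 3.1415e+00 -3.0000e-04 -8.7100e-02] 34.6 [-0.05 -0.52 -1.17]
[ 0.5798 -0.3345  0.1991] [ 3.1415e+00 -2.0000e-04 -8.7100e-02] 34.65 [-0.32  0.01 -0.07]
[ 0.5797 -0.3345  0.199 ] [ 3.1415e+00 -1.0000e-04 -8.7100e-02] 34.7 [-0.56 -0.15 -1.35]
[(203, 19, 49, 187), (204, 19, 51, 190), (205, 19, 50, 190), (206, 20, 45, 193), (207, 18, 59, 160), (208, 18, 71, 147), (209, 20, 65, 152), (210, 14, 94, 119), (211, 9, 175, 102), (212, 9, 193, 102), (213, 9, 185, 102), (218, 9, 185, 106), (219, 9, 189, 105), (220, 9, 189, 105), (221, 9, 189, 105), (222, 9, 186, 103), (223, 8, 189, 116), (224, 9, 192, 129), (225, 9, 195, 132), (226, 8, 158, 171), (227, 9, 163, 171), (228, 9, 180, 157), (229, 9, 189, 143)]
dist 0.09955527815095278 lateral [-0.00040579  0.00046603 -0.00016207]
scene [312.29523833 134.31464221] (((314.4583740234375, 132.00111389160156), (16.075719833374023, 18.589744567871094), 112.82394409179688), 181.5)
side [273.39488739 123.85561374] (((279.348876953125, 123.41999053955078), (7.2034101486206055, 12.384075164794922), 16.141345977783203), 43.0)
white scene [251.65195338 202.38696348] ((251.91822814941406, 202.84725952148438), (13.352775573730469, 20.26816177368164), 88.95869445800781)
```

```bash
python3 -c "
from station import *
print(hand_in())"
```

```text
the job is handed in; nothing more can be done
None
```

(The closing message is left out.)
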